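# Feel which pantry tins are full, and sort them

## Robot

A 6-joint arm with a two-finger parallel gripper is mounted at the origin on the work surface. World frame = base frame: x ahead of the robot, y to its left, z up, the work surface at z = 0. Lengths are in m, angles in rad, forces in N, time in s.
With the tool pointing down it reaches from about 0.35 to 0.85 m from the base axis. Payload 8.1 kg.
Tool frame: the origin (TCP) lies on the mounting face of the last link; the fingertips stand 186 mm ahead of it and the grasp point (between the pads) lies 167 mm ahead of it; z points along the fingers, y is the line along which they close (so a half turn about z gives the same grasp; the last joint's range is limited). The gripper opens to 93 mm and grips with 3 to 60 N. Pads are 15 mm wide; open, the fingers measure 128 mm over their backs; the gripper's body (75 mm by 188 mm) begins 65 mm behind the grasp point.
Start: joints at [1.071, 0.13, 1.488, -0, 1.523, -0.085], TCP at [0.242, 0.549, 0.405] pointing down, gripper open.
Joint ranges: [-2.96, 2.96], [-0.89, 2.26], [0.02, 2.5], [-1.34, 4.48], [0, 2.73], [-2.66, 2.66]. Speed limits (rad/s): [2.39, 2.39, 2.79, 3.14, 3.14, 3.14].

## Interface

Orientations are given as a rotation vector (axis times angle).
In Python, from plant import * gives the robot as it stands. The module is installed in compiled form; this text tells all that it offers.
- The arm moves only by the tool arm_command, never from a script. Its argument "increments" is a list of rows, each a list of 6 numbers: the shift along the tool's x, y, z in units of 0.2 m (1.0 is 0.2 m), then the turn, a rotation vector about the tool's x, y, z in units of pi rad (1.0 is pi rad). A call has exactly 5 rows; each row is the pose to reach, as a shift and turn from the pose commanded when the call began, along the tool's axes at that moment, turning the shorter way round; what a row does not reach only later rows make up. A row lasts 1/8 s, in which the tool goes at most 62.5 mm and 10.7 degrees, less where a joint would pass 70% of its speed; a pose out of reach is approached as far as the arm can. A call with a number of a shift or a turn outside -1 to 1 is refused whole. A call with a gripper value outside its range is refused whole. "fingers" is the closure, from -1 (fully open) to 1 (shut), set as the call begins (left out, the last holds). The fingers move at their own pace and stop on an object; "force" is the grip in N (left out, the last holds). Time passes only in rows, so rows that repeat a pose let the fingers close, or fill a call up. It gives the time, the measured TCP pose, the force, the opening and the grip force at its end, in the units of the state.
- read_state(): the state, without advancing time (a new reading comes with each control period).
- read_camera(name): name is "scene" or "side" or "wrist"; returns a dict with "image" (400x640x3 uint8, red, green, blue), "fx", "fy", "cx", "cy" (pixels), "T" (4x4, takes a point from camera to world coordinates). Camera axes: x right, y down, z forward; pixel columns grow to the right and rows downward; lengths in m; the calibration is good to about 2 mm. A picture is of the moment at which its call begins. There is no depth.
- close_job(): hands the job in; it is judged then, once.
The state is a dict: "t": time; "q": joint angles; "dq": joint speeds; "joint_torque": joint torques, N m; "tool_pos": TCP position; "orientation": TCP orientation; "force": force on the tool from outside, world axes, zero at the start; "wrist_torque": the same for the moment, N m; "opening": finger opening in m; "gripper_force": force on a finger pad.
Only numpy, scipy, OpenCV 4.12 (cv2) and the standard library are available. Lean on these libraries where they do the work, as an engineer would, in place of code of your own. Each camera call takes 0.05 s, during which the arm holds its last target. There are 200 camera calls.

## Task

The three closed aluminium tins look alike, but one or two of them are still full (about half a kilo) and the rest are nearly empty (about 150 g): lift each one to feel its weight. Set every full tin into a well of the turntable, one tin per well, and every nearly empty tin into the shallow wooden refill tray, each upright and put down gently, not dropped. Keep the tins upright all the while, and leave the other things where they are.

Things in the scene. Friction and masses are not known exactly. Their poses are not given: they have to be found in the camera images.
- tin_a: closed cylindrical brushed-aluminium tin, one of three that look alike: diameter 58 mm, height 85 mm, twist cap = the top 18 mm (leave it on). Origin at the centre of the underside, z up along the tin. Weighs about 530 g (within 60 g) if full, about 150 g if nearly empty; nothing outside shows which
- tin_b: closed cylindrical brushed-aluminium tin, one of three that look alike: diameter 58 mm, height 85 mm, twist cap = the top 18 mm (leave it on). Origin at the centre of the underside, z up along the tin. Weighs about 530 g (within 60 g) if full, about 150 g if nearly empty; nothing outside shows which
- tin_c: closed cylindrical brushed-aluminium tin, one of three that look alike: diameter 58 mm, height 85 mm, twist cap = the top 18 mm (leave it on). Origin at the centre of the underside, z up along the tin. Weighs about 530 g (within 60 g) if full, about 150 g if nearly empty; nothing outside shows which
- turntable: round wooden turntable, diameter 300 mm, top of the platter 27 mm above the table; turns stiffly about its upright axis. Origin on that axis at table height. Three wells on its -x side at 105 mm from the axis, 89 mm apart; jar, spice bottle and container stand on its +x side
- well0 (a point): centre of the floor of one of the three wells of the turntable: an aluminium ring 10 mm high, inner diameter 70 mm, outer 78 mm, standing on the platter; the well's floor is the platter's top, 27 mm above the table. All three wells start empty. Frame parallel to the turntable's
- well1 (a point): centre of the floor of one of the three wells of the turntable: an aluminium ring 10 mm high, inner diameter 70 mm, outer 78 mm, standing on the platter; the well's floor is the platter's top, 27 mm above the table. All three wells start empty. Frame parallel to the turntable's
- well2 (a point): centre of the floor of one of the three wells of the turntable: an aluminium ring 10 mm high, inner diameter 70 mm, outer 78 mm, standing on the platter; the well's floor is the platter's top, 27 mm above the table. All three wells start empty. Frame parallel to the turntable's
- tray: shallow open light-wood tray fixed to the table, the refill tray: outside 210 (x) x 115 (y) x 22 mm high, walls and floor 6 mm thick, no dividers. Origin at the centre of its underside; x along its long side
- tray_in (a point): centre of the tray's inner floor, 6 mm above the table; frame parallel to the tray's; tins fit side by side at x = +50 and -50 mm
- jar: olive ceramic jar, largest diameter 76 mm, 108 mm high, standing on the turntable; bystander. Origin at the centre of its underside
- spice: glass spice bottle, diameter 42 mm, 100 mm high, on the turntable; bystander. Origin at the centre of its underside
- container: orange plastic container with a white lid, 56 x 56 x 70 mm high, on the turntable; bystander. Origin at the centre of its underside
- bowl: small white bowl, diameter 84 mm, 34 mm high, on the table; bystander. Origin at the centre of its underside
- spoon: wooden spoon lying on the table, 170 mm long, about 25 mm high at most; bystander. Its x axis runs along it, origin about its middle
- stopper: cork stopper, diameter 30 mm, 26 mm high, standing on the table near the tins; bystander. Origin at the centre of its underside
Things that resemble listed ones, but are neither listed nor needed, are in the scene too. What is shaped like the tin_a but blue or purple is not meant. Leave any turquoise look-alike of the tin_c alone.

How it is judged:
By the outcome, as a careful person would: the job done as asked, in the order asked, and still so for the second after the job is handed in, with the robot touching nothing.
It also fails if it takes over 72 s, if anything falls off the work surface, if the arm or the gripper's body presses on something with over 40 N, if the wrist force passes 120 N, or if a joint passes its speed limit or range.

## Working session

There is one attempt and no reset: what is moved stays moved. The work goes in short steps, Python scripts to look and compute and a tool call to move; the robot and the scene stay as the last step left them, time stands still between calls to the robot, and variables do not carry over. Pictures are saved under pics/ and viewed, at most 10 in all, crops included, and the job is handed in when it is done.

Besides the shell and the picture viewer there is one more tool, called as name(argument=value, ...), one argument or row to a line, values as JSON. arm_command: Moves the arm, as the interface text tells. Shifts and turns lie within -1 to 1; 1 stands for 0.2 m of shift or pi rad of turn. Its arguments: {"type":"object","properties":{"increments":{"type":"array","items":{"type":"array","items":{"type":"number","minimum":-1,"maximum":1}}},"fingers":{"type":"number"},"force":{"type":"number"}},"required":["increments"]}

```bash
mkdir -p pics; cat > h.py <<'E'
from plant import *
import numpy as np, cv2
from scipy.spatial.transform import Rotation as R
def shot(n,f):
    c=read_camera(n); cv2.imwrite(f'pics/{f}.png',c['image'][:,:,::-1]); np.savez(f'pics/{f}.npz',**c); return c
def ray(c,u,v,z):
    d=np.array([(u-c['cx'])/c['fx'],(v-c['cy'])/c['fy'],1.]); T=c['T']; d=T[:3,:3]@d; o=T[:3,3]
    return o+d*(z-o[2])/d[2]
def proj(c,p):
    T=np.linalg.inv(c['T']); q=T[:3,:3]@np.array(p)+T[:3,3]; return c['fx']*q[0]/q[2]+c['cx'],c['fy']*q[1]/q[2]+c['cy']
E
python3 - <<'E'
from h import *
s=read_state();print(s)
ims=[]
for n in ('scene','side'):
    c=shot(n,n+'0'); print(n,c['fx'],c['cx'],c['cy'],c['T'].round(3).tolist())
c=shot('wrist','wrist0');print(c['T'].round(3).tolist())
E
```

```text
{'t': 0.0, 'q': array([ 1.07059802e+00,  1.31117221e-01,  1.48928575e+00,  2.21595104e-05,
        1.52300801e+00, -8.54186449e-02]), 'dq': array([ 2.08166186e-05, -1.63601055e-03,  4.77796155e-04,  1.02342958e-03,
       -1.31792547e-04, -9.78094553e-04]), 'joint_torque': array([-3.89187786e-03, -5.59870148e+01, -4.91736925e+01,  7.64024374e-02,
        3.63318343e-02, -1.75458608e-04]), 'tool_pos': array([0.24166495, 0.54892086, 0.40370985]), 'orientation': array([-6.46762909e-01, -3.07373782e+00,  2.72413439e-03]), 'force': array([0.66471329, 0.27760318, 1.38466575]), 'wrist_torque': array([-0.00603886,  0.02948411,  0.03415342]), 'gripper_force': 0.0, 'opening': 0.09304264083201726}
scene 500.24116026023023 319.478159553011 190.30664559112967 [[0.571, 0.55, -0.61, 1.213], [0.821, -0.387, 0.42, -0.503], [-0.005, -0.74, -0.672, 0.842], [0.0, 0.0, 0.0, 1.0]]
side 373.99459602973747 316.57408247425326 199.96987499175552 [[0.779, -0.388, 0.492, 0.114], [-0.627, -0.48, 0.614, -0.508], [-0.002, -0.786, -0.618, 0.545], [0.0, 0.0, 0.0, 1.0]]
[[0.403, 0.887, 0.224, 0.179], [0.915, -0.39, -0.1, 0.576], [-0.001, 0.246, -0.969, 0.383], [0.0, 0.0, 0.0, 1.0]]
```

View pics/scene0.png

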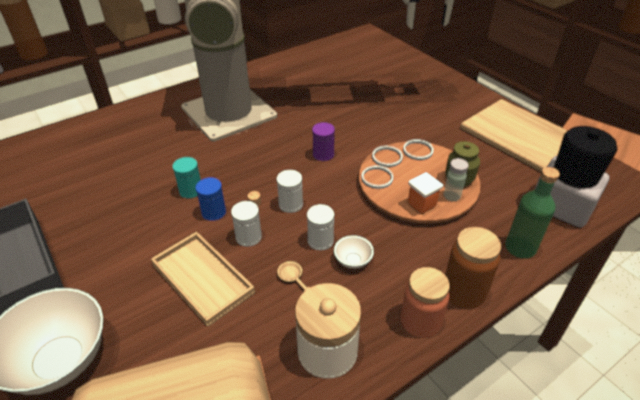

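View pics/side0.png

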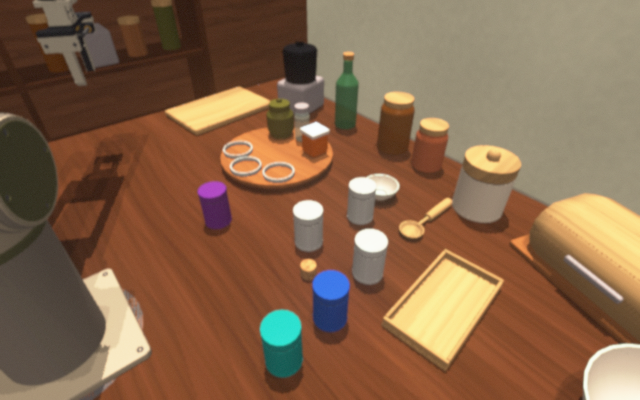

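The scene view shows white tins at (290,190), (246,223) and (320,227). The rings are at (387,156), (418,149) and (377,177), the tray is at (202,277), and the bystanders are nearby. The side view shows the same tins at (308,226), (369,257) and (361,200).

```bash
python3 - <<'E'
from h import *
D={n:dict(np.load(f'pics/{n}0.npz')) for n in('scene','side')}
tins={'scene':[(290,190),(246,223),(320,227)],'side':[(308,226),(369,257),(361,200)]}
for n,c in D.items():
    hsv=cv2.cvtColor(c['image'],cv2.COLOR_RGB2HSV)
    m=((hsv[...,1]<75)&(hsv[...,2]>95)).astype(np.uint8)
    if n=='side': m[:, :]=cv2.morphologyEx(m,cv2.MORPH_OPEN,np.ones((3,3),np.uint8)) if 0 else m
    N,L,S,C=cv2.connectedComponentsWithStats(m)
    for i in range(1,N):
        x,y,w,h,a=S[i]
        if a>60 and 150<x<450 and 120<y<330:
            cc=((x+w/2-.5),(y+h/2-.5))
            print(n,S[i],C[i].round(1),'mid',ray(c,*cc,.0425)[:2].round(4),'ring(.037)',ray(c,*cc,.035)[:2].round(4))
    # tray
    ty=((hsv[...,0]>12)&(hsv[...,0]<28)&(hsv[...,1]>60)&(hsv[...,2]>100)).astype(np.uint8)
    N,L,S,C=cv2.connectedComponentsWithStats(ty)
    i=L[277,202] if n=='scene' else L[310,440]
    k,_=cv2.findContours(cv2.morphologyEx((L==i).astype(np.uint8),cv2.MORPH_CLOSE,np.ones((9,9))),0,2)
    k=max(k,key=cv2.contourArea);P=np.array([ray(c,*p[0],.022)[:2] for p in k],np.float32)
    print('tray',S[i],cv2.minAreaRect(P))
    # stopper
    for z,uv in ((.013,(254,196) if n=='scene' else (308,269)),): print('stopper',ray(c,*uv,z)[:2])
    for nm,uv in (('blue',(211,199) if n=='scene' else(330,301)),('bowl',(354,254) if n=='scene' else(381,187)),('spoon',(290,272)if n=='scene' else(412,230))):
        print(nm,ray(c,*uv,.04 if nm=='blue' else .02)[:2].round(3))
E
```

```text
scene [403 139  31  21 227] [417.9 148.4] mid [0.5047 0.2982] ring(.037) [0.4981 0.3057]
scene [361 146  42  42 444] [381.8 166. ] mid [0.5049 0.1741] ring(.037) [0.4982 0.1805]
scene [449 158  20  24 327] [458.6 168.7] mid [0.6241 0.3228] ring(.037) [0.6186 0.3305]
scene [276 169  27  44 961] [289.8 190. ] mid [ 0.447  -0.0633] ring(.037) [ 0.4398 -0.0591]
scene [409 172  35  25 509] [425.4 184. ] mid [0.6173 0.2188] ring(.037) [0.6117 0.2256]
scene [447 190  13  10  65] [453.3 195.4] mid [0.681  0.2445] ring(.037) [0.676  0.2515]
scene [ 231  200   31   46 1107] [246.4 222.5] mid [ 0.4814 -0.1979] ring(.037) [ 0.4745 -0.195 ]
scene [ 306  204   29   46 1105] [320.5 226.2] mid [ 0.5861 -0.0704] ring(.037) [ 0.5802 -0.0664]
scene [  402   217   238   183 17954] [565.7 341.5] mid [0.9769 0.1174] ring(.037) [0.9747 0.1233]
scene [ 333  235   41   33 1051] [353.4 250.8] mid [ 0.6839 -0.0543] ring(.037) [ 0.679  -0.0501]
scene [ 296  329   63   49 1827] [327.3 356.7] mid [ 0.8434 -0.2349] ring(.037) [ 0.8399 -0.2323]
tray [ 151  231  105   95 5121] ((0.5406494140625, -0.3361419141292572)
[... 253 characters left out ...]
e [223 142  38  34 357] [241.2 158.2] mid [0.4728 0.2432] ring(.037) [0.4782 0.2544]
side [263 163  31  19 185] [278.5 172. ] mid [0.5103 0.1341] ring(.037) [0.5162 0.1437]
side [ 347  173   53   52 1735] [368.4 195.4] mid [ 0.6133 -0.0825] ring(.037) [ 0.6208 -0.0762]
side [ 293  200   31   52 1357] [307.9 224.7] mid [ 0.4489 -0.0628] ring(.037) [ 0.4539 -0.0561]
side [ 352  228   36   57 1654] [369.  255.4] mid [ 0.4855 -0.1989] ring(.037) [ 0.491  -0.1943]
tray [ 382  248  122  123 8065] ((0.5273903012275696, -0.3379364013671875), (0.22767166793346405, 0.12077882140874863), 8.445425987243652)
stopper [ 0.39456756 -0.13215254]
blue [ 0.366 -0.228]
bowl [ 0.682 -0.044]
spoon [ 0.622 -0.188]
```

arm_command(
  increments=[
    [-0.9,-0.7,0,0,0,-0.132],
    [-0.9,-0.7,0,0,0,-0.132],
    [-0.9,-0.7,0,0,0,-0.132],
    [-0.9,-0.7,0,0,0,-0.132],
    [-0.9,-0.7,0,0,0,-0.132],
  ],
  fingers=-1,
  force=25,
)

```text
t: 0.78
tool_pos: [0.3513, 0.3462, 0.4047]
orientation: [0.007, 3.141, -0.001]
force: [-0.1, -0.0, 0.1]
opening: 0.0929
gripper_force: 0.0
```

```bash
python3 - <<'E'
from h import *
s=read_state();print(s['t'],s['tool_pos'].round(4),R.from_rotvec(s['orientation']).as_matrix().round(3).tolist(),s['q'].round(2))
c=shot('wrist','w1')
hsv=cv2.cvtColor(c['image'],cv2.COLOR_RGB2HSV)
print(c['T'].round(3).tolist())
E
```

```text
0.775 [0.3513 0.3462 0.4047] [[-1.0, 0.004, 0.0], [0.004, 1.0, -0.001], [-0.0, -0.001, -1.0]] [ 0.67 -0.16  1.78 -0.    1.53 -0.89]
[[0.004, 0.969, 0.246, 0.283], [1.0, -0.004, -0.001, 0.347], [-0.0, 0.246, -0.969, 0.384], [0.0, 0.0, 0.0, 1.0]]
```

View pics/w1.png

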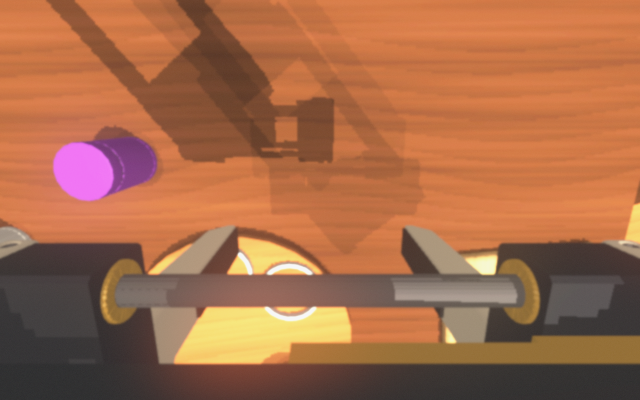

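The wrist view looks mostly toward −x. It shows the purple tin at (95,165), part of a ring centred near (291,291), and the gripper blocking the lower third. I'll go on to tin 1.

arm_command(
  increments=[
    [-0.24,-1,0,0,0,0],
    [-0.24,-1,0,0,0,0],
    [-0.24,-1,0,0,0,0],
    [-0.24,-1,0,0,0,0],
    [-0.24,-1,0,0,0,0],
  ],
)

```text
t: 1.45
tool_pos: [0.3982, 0.1484, 0.4047]
orientation: [-0.003, -3.142, -0.001]
force: [-0.0, 0.7, 1.1]
opening: 0.0931
gripper_force: 0.0
```

arm_command(
  increments=[
    [-0.08,-1,0.2,0,0,0],
    [-0.08,-1,0.2,0,0,0],
    [-0.08,-1,0.2,0,0,0],
    [-0.08,-1,0.2,0,0,0],
    [-0.08,-1,0.2,0,0,0],
  ],
)

```text
t: 2.08
tool_pos: [0.4144, -0.0511, 0.3643]
orientation: [-0.001, -3.141, -0.001]
force: [-0.6, -0.4, 0.2]
opening: 0.0932
gripper_force: 0.0
```

```bash
python3 - <<'E'
from h import *
w=dict(np.load('pics/w1.npz'));print('ring?',ray(w,291,291,.037))
s=read_state();print(s['t'],s['tool_pos'].round(4))
c=shot('wrist','w2')
for p in [(.448,-.063,.085),(.586,-.0705,.085),(.4835,-.1985,.085)]: print(proj(c,p))
# turntable & tins in scene views, with arm now away
for n in('scene','side'):
    c=shot(n,n+'1'); hsv=cv2.cvtColor(c['image'],cv2.COLOR_RGB2HSV)
    m=((hsv[...,1]<75)&(hsv[...,2]>110)).astype(np.uint8)
    # dark interior of rings: holes
    box=(355,135,445,195) if n=='scene' else (218,135,300,188)
    sub=m[box[1]:box[3],box[0]:box[2]]
    k,h=cv2.findContours(sub,cv2.RETR_CCOMP,cv2.CHAIN_APPROX_NONE)
    for i,q in enumerate(k):
        if h[0][i][3]>=0 and len(q)>20:
            e=cv2.fitEllipse(q);u,v=e[0][0]+box[0],e[0][1]+box[1];print(n,round(u),round(v),np.round(e[1],1),ray(c,u,v,.034)[:2].round(4))
E
```

```text
ring? [0.49191675 0.30995943 0.037     ]
2.075 [ 0.4144 -0.0511  0.3643]
(np.float64(305.7756976553717), np.float64(237.074362728878))
(np.float64(299.8328266788004), np.float64(367.22138610923696))
(np.float64(157.8525784552352), np.float64(273.679730858692))
scene 377 177 [17.1 28. ] [0.5204 0.1465]
scene 387 156 [15.7 26. ] [0.4722 0.2206]
scene 418 149 [14.9 25.9] [0.4978 0.3051]
side 278 172 [14.8 28.2] [0.518  0.1461]
side 246 166 [13.9 27.2] [0.4696 0.2192]
side 238 149 [12.7 25.6] [0.4943 0.3037]
```

View pics/w2.png

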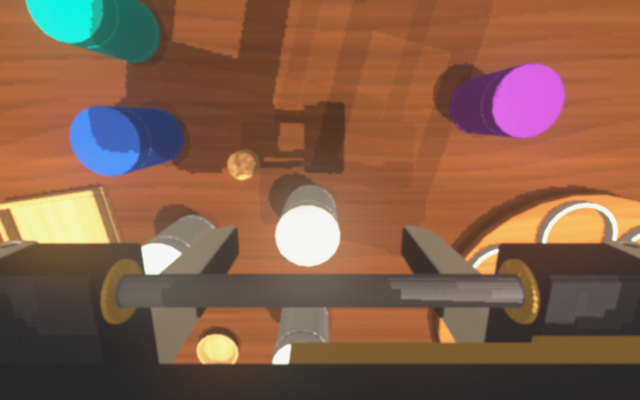

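The wrist view shows tin 1's top at (308,236), matching the predicted (306,237). The stopper is at (242,165) and the rings are on the right. Grasping tin 1.

arm_command(
  increments=[
    [-0.165,-0.05,0,0,0,0],
    [-0.165,-0.05,0.3,0,0,0],
    [-0.165,-0.05,0.5,0,0,0],
    [-0.165,-0.05,0.69,0,0,0],
    [-0.165,-0.05,0.69,0,0,0],
  ],
)

```text
t: 2.85
tool_pos: [0.4456, -0.0596, 0.2241]
orientation: [0.003, -3.135, -0.003]
force: [-0.4, 0.0, -0.1]
opening: 0.0929
gripper_force: 0.0
```

arm_command(
  increments=[
    [0,0,0,0,0,0],
    [0,0,0,0,0,0],
    [0,0,0,0,0,0],
    [0,0,0,0,0,0],
    [0,0,0,0,0,0],
  ],
  fingers=1,
  force=30,
)

```text
t: 3.48
tool_pos: [0.4474, -0.0618, 0.2276]
orientation: [0.001, 3.14, -0.001]
force: [-1.3, -1.6, 5.4]
opening: 0.0575
gripper_force: 30.0
```

arm_command(
  increments=[
    [0,0,0,0,0,0],
    [0,0,-0.1,0,0,0],
    [0,0,-0.2,0,0,0],
    [0,0,-0.2,0,0,0],
    [0,0,-0.2,0,0,0],
  ],
)

```text
t: 4.1
tool_pos: [0.4465, -0.0614, 0.2655]
orientation: [-0.0, -3.14, -0.001]
force: [-0.9, -0.1, -4.8]
opening: 0.0579
gripper_force: 30.0
```

arm_command(
  increments=[
    [0,0,-0.1,0,0,0],
    [0,0,-0.2,0,0,0],
    [0,0,-0.2,0,0,0],
    [0,0,-0.2,0,0,0],
    [0,0,-0.2,0,0,0],
  ],
)

```text
t: 4.72
tool_pos: [0.4465, -0.0614, 0.3052]
orientation: [-0.0, -3.139, -0.001]
force: [0.3, 1.2, -4.7]
opening: 0.0575
gripper_force: 30.0
```

About 480 g, so tin 1 is full and goes to the near outer well.

arm_command(
  increments=[
    [0,0,-0.275,0,0,0],
    [-0.09,0.25,-0.275,0,0,0],
    [-0.18,0.5,-0.275,0,0,0],
    [-0.18,0.5,-0.275,0,0,0],
    [-0.18,0.5,-0.275,0,0,0],
  ],
)

```text
t: 5.35
tool_pos: [0.4828, 0.0385, 0.3607]
orientation: [0.002, -3.14, 0.001]
force: [-0.1, -0.8, -4.8]
opening: 0.0574
gripper_force: 30.0
```

arm_command(
  increments=[
    [-0.09,0.26,0,0,0,0],
    [-0.18,0.54,0,0,0,0],
    [-0.18,0.54,0,0,0,0],
    [-0.18,0.54,0.2,0,0,0],
    [-0.18,0.54,0.35,0,0,0],
  ],
)

```text
t: 5.98
tool_pos: [0.5187, 0.1449, 0.2901]
orientation: [-0.002, -3.14, 0.001]
force: [0.1, 0.4, -3.6]
opening: 0.0575
gripper_force: 30.0
```

```bash
cat > chk.py <<'E'
from h import *
import sys
n=sys.argv[1]
s=read_state();print(s['t'],s['tool_pos'].round(4),s['force'].round(1),s['opening'].round(4))
a=shot('scene',n+'a')['image'];b=shot('side',n+'b')['image']
x=[int(v) for v in sys.argv[2:]]
A=a[x[1]:x[1]+100,x[0]:x[0]+133];B=b[x[3]:x[3]+100,x[2]:x[2]+133]
cv2.imwrite(f'pics/{n}.png',np.hstack([cv2.resize(i,(399,300),interpolation=cv2.INTER_CUBIC) for i in(A,B)])[:,:,::-1])
E
python3 chk.py p1 330 110 200 100
```

```text
Traceback (most recent call last):
  File "chk.py", line 4, in <module>
    s=read_state();print(s['t'],s['tool_pos'].round(4),s['force'].round(1),s['opening'].round(4))
                                                                           ^^^^^^^^^^^^^^^^^^
AttributeError: 'float' object has no attribute 'round'
```

```bash
sed -i "s/s\['opening'\].round(4)/round(s['opening'],4)/" chk.py; python3 chk.py p1 330 110 200 100
```

```text
5.975 [0.5187 0.1449 0.2901] [ 0.1  0.4 -3.6] 0.0575
```

View pics/p1.png

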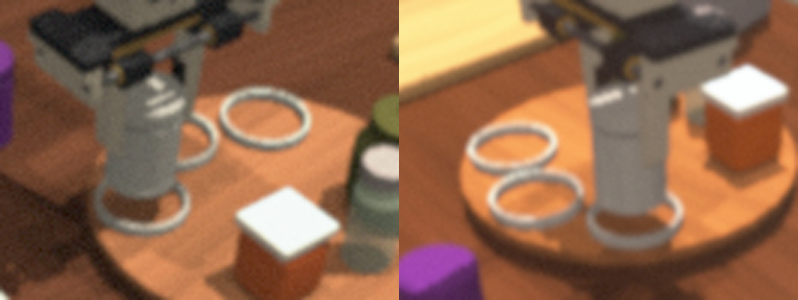

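The tin hangs over the near ring, centred in both crops once perspective lean is allowed for. Lowering.

arm_command(
  increments=[
    [0,0,0.06,0,0,0],
    [0,0,0.12,0,0,0],
    [0,0,0.155,0,0,0],
    [0,0,0.17,0,0,0],
    [0,0,0.17,0,0,0],
  ],
)

```text
t: 6.7
tool_pos: [0.5191, 0.1465, 0.2578]
orientation: [0.0, -3.142, 0.0]
force: [0.8, 0.2, -5.4]
opening: 0.0575
gripper_force: 30.0
```

arm_command(
  increments=[
    [0,0,0.005,0,0,0],
    [0,0,0.005,0,0,0],
    [0,0,0.005,0,0,0],
    [0,0,0.005,0,0,0],
    [0,0,0.005,0,0,0],
  ],
)

```text
t: 7.32
tool_pos: [0.5191, 0.1464, 0.2568]
orientation: [0.0, 3.142, -0.0]
force: [-0.1, -1.1, -4.9]
opening: 0.0573
gripper_force: 30.0
```

arm_command(
  increments=[
    [0,0,0.005,0,0,0],
    [0,0,0.01,0,0,0],
    [0,0,0.012,0,0,0],
    [0,0,0.012,0,0,0],
    [0,0,0.012,0,0,0],
  ],
)

```text
t: 7.95
tool_pos: [0.5194, 0.1465, 0.2559]
orientation: [0.0, 3.14, 0.0]
force: [-4.5, -1.5, 8.2]
opening: 0.0577
gripper_force: 30.0
```

arm_command(
  increments=[
    [0,0,-0.003,0,0,0],
    [0,0,-0.003,0,0,0],
    [0,0,-0.003,0,0,0],
    [0,0,-0.003,0,0,0],
    [0,0,-0.003,0,0,0],
  ],
)

```text
t: 8.57
tool_pos: [0.5194, 0.1465, 0.2559]
orientation: [0.0, 3.141, 0.0]
force: [-4.6, -1.9, 7.1]
opening: 0.058
gripper_force: 30.0
```

arm_command(
  increments=[
    [0,0,0,0,0,0],
    [0,0,0,0,0,0],
    [0,0,0,0,0,0],
    [0,0,0,0,0,0],
    [0,0,0,0,0,0],
  ],
  fingers=-1,
)

```text
t: 9.2
tool_pos: [0.5191, 0.1465, 0.2549]
orientation: [-0.0, -3.142, 0.0]
force: [-0.0, 0.2, 1.1]
opening: 0.0928
gripper_force: 0.0
```

arm_command(
  increments=[
    [0,0,-0.15,0,0,0],
    [0,0,-0.3,0,0,0],
    [0,0,-0.5,0,0,0],
    [0,0,-0.52,0,0,0],
    [0,0,-0.52,0,0,0],
  ],
)

```text
t: 9.82
tool_pos: [0.5191, 0.1465, 0.3588]
orientation: [0.0, 3.141, 0.0]
force: [-0.2, 0.7, 0.2]
opening: 0.0932
gripper_force: 0.0
```

arm_command(
  increments=[
    [-0.16,-0.5,0,0,0,0],
    [-0.34,-1,0,0,0,0],
    [-0.34,-1,0,0,0,0],
    [-0.34,-1,0,0,0,0],
    [-0.34,-1,0,0,0,0],
  ],
)

```text
t: 10.45
tool_pos: [0.5869, -0.0548, 0.3571]
orientation: [-0.004, -3.139, -0.001]
force: [0.1, 1.1, -0.3]
opening: 0.0932
gripper_force: 0.0
```

arm_command(
  increments=[
    [0,-0.08,0,0,0,0],
    [0,-0.08,0.25,0,0,0],
    [0,-0.08,0.5,0,0,0],
    [0,-0.08,0.655,0,0,0],
    [0,-0.08,0.655,0,0,0],
  ],
)

```text
t: 11.08
tool_pos: [0.5851, -0.0684, 0.2247]
orientation: [0.002, -3.135, -0.002]
force: [-1.1, -0.1, -0.0]
opening: 0.0928
gripper_force: 0.0
```

arm_command(
  increments=[
    [0,0,0,0,0,0],
    [0,0,0,0,0,0],
    [0,0,0,0,0,0],
    [0,0,0,0,0,0],
    [0,0,0,0,0,0],
  ],
  fingers=1,
)

```text
t: 11.7
tool_pos: [0.5874, -0.0697, 0.2288]
orientation: [0.0, 3.14, -0.001]
force: [-1.1, -0.1, 5.5]
opening: 0.0579
gripper_force: 30.0
```

arm_command(
  increments=[
    [0,0,0,0,0,0],
    [0,0,-0.1,0,0,0],
    [0,0,-0.2,0,0,0],
    [0,0,-0.2,0,0,0],
    [0,0,-0.2,0,0,0],
  ],
)

```text
t: 12.32
tool_pos: [0.587, -0.0695, 0.2681]
orientation: [0.0, 3.141, -0.0]
force: [0.2, 0.7, -1.7]
opening: 0.0578
gripper_force: 30.0
```

arm_command(
  increments=[
    [0,0,-0.1,0,0,0],
    [0,0,-0.2,0,0,0],
    [0,0,-0.2,0,0,0],
    [0,0,-0.2,0,0,0],
    [0,0,-0.2,0,0,0],
  ],
)

```text
t: 12.95
tool_pos: [0.5867, -0.0695, 0.3071]
orientation: [-0.0, -3.14, -0.0]
force: [-0.3, 0.7, -2.2]
opening: 0.0578
gripper_force: 30.0
```

About 190 g, so tin 2 is nearly empty and goes to the tray's +x slot.

arm_command(
  increments=[
    [0,-0.2,-0.2,0,0,0],
    [0,-0.4,-0.2,0,0,0],
    [0,-0.65,-0.2,0,0,0],
    [0,-0.65,-0.2,0,0,0],
    [0,-0.65,-0.2,0,0,0],
  ],
)

```text
t: 13.58
tool_pos: [0.5868, -0.1993, 0.347]
orientation: [-0.001, -3.14, -0.002]
force: [0.6, 0.5, -1.9]
opening: 0.0579
gripper_force: 30.0
```

arm_command(
  increments=[
    [0.02,-0.3,0,0,0,0],
    [0.02,-0.6,0,0,0,0],
    [0.02,-0.63,0.1,0,0,0],
    [0.02,-0.63,0.3,0,0,0],
    [0.02,-0.63,0.36,0,0,0],
  ],
)

```text
t: 14.2
tool_pos: [0.5822, -0.3231, 0.2715]
orientation: [0.002, -3.136, -0.007]
force: [-0.3, 0.4, -1.4]
opening: 0.0577
gripper_force: 30.0
```

```bash
python3 chk.py p2 145 200 370 220
```

```text
14.2 [ 0.5822 -0.3231  0.2715] [-0.3  0.4 -1.4] 0.0577
```

View pics/p2.png

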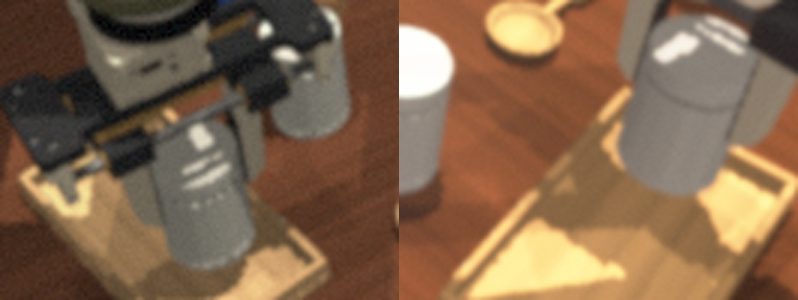

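Tin 2 hangs inside the tray outline over the far slot in both crops. Lowering.

arm_command(
  increments=[
    [0,0,0.07,0,0,0],
    [0,0,0.12,0,0,0],
    [0,0,0.15,0,0,0],
    [0,0,0.165,0,0,0],
    [0,0,0.165,0,0,0],
  ],
)

```text
t: 14.92
tool_pos: [0.583, -0.3256, 0.2429]
orientation: [-0.0, -3.141, -0.0]
force: [0.1, -0.6, -1.6]
opening: 0.0578
gripper_force: 30.0
```

arm_command(
  increments=[
    [0,0,0.006,0,0,0],
    [0,0,0.012,0,0,0],
    [0,0,0.012,0,0,0],
    [0,0,0.012,0,0,0],
    [0,0,0.012,0,0,0],
  ],
)

```text
t: 15.55
tool_pos: [0.583, -0.3256, 0.2406]
orientation: [0.0, 3.142, -0.0]
force: [-0.7, -0.4, -2.0]
opening: 0.0579
gripper_force: 30.0
```

arm_command(
  increments=[
    [0,0,0.01,0,0,0],
    [0,0,0.02,0,0,0],
    [0,0,0.026,0,0,0],
    [0,0,0.026,0,0,0],
    [0,0,0.026,0,0,0],
  ],
)

```text
t: 16.18
tool_pos: [0.583, -0.3256, 0.2354]
orientation: [0.0, 3.142, -0.0]
force: [-0.5, 0.0, -2.1]
opening: 0.0575
gripper_force: 30.0
```

arm_command(
  increments=[
    [0,0,0.004,0,0,0],
    [0,0,0.008,0,0,0],
    [0,0,0.008,0,0,0],
    [0,0,0.008,0,0,0],
    [0,0,0.008,0,0,0],
  ],
)

```text
t: 16.8
tool_pos: [0.5831, -0.3256, 0.2349]
orientation: [0.0, 3.141, -0.0]
force: [-3.4, 1.7, 5.8]
opening: 0.0578
gripper_force: 30.0
```

arm_command(
  increments=[
    [0,0,0,0,0,0],
    [0,0,0,0,0,0],
    [0,0,0,0,0,0],
    [0,0,0,0,0,0],
    [0,0,0,0,0,0],
  ],
  fingers=-1,
)

```text
t: 17.42
tool_pos: [0.583, -0.3256, 0.2336]
orientation: [-0.0, -3.142, -0.0]
force: [-0.6, -0.1, 0.1]
opening: 0.0931
gripper_force: 0.0
```

arm_command(
  increments=[
    [0,0,-0.15,0,0,0],
    [0,0,-0.3,0,0,0],
    [0,0,-0.5,0,0,0],
    [0,0,-0.53,0,0,0],
    [0,0,-0.53,0,0,0],
  ],
)

```text
t: 18.05
tool_pos: [0.5831, -0.3256, 0.3399]
orientation: [0.0, 3.141, -0.001]
force: [-0.1, 0.1, 0.0]
opening: 0.0931
gripper_force: 0.0
```

arm_command(
  increments=[
    [0.2,0.25,0,0,0,0],
    [0.4,0.5,0,0,0,0],
    [0.5,0.635,0,0,0,0],
    [0.5,0.635,0,0,0,0],
    [0.5,0.635,0,0,0,0],
  ],
)

```text
t: 18.68
tool_pos: [0.4831, -0.1987, 0.3389]
orientation: [0.0, -3.141, -0.0]
force: [0.6, -0.3, -0.0]
opening: 0.0931
gripper_force: 0.0
```

```bash
python3 - <<'E'
from h import *
s=read_state();print(s['tool_pos'].round(4))
c=shot('scene','s3');hsv=cv2.cvtColor(c['image'],cv2.COLOR_RGB2HSV)
c=shot('wrist','w3');i=c['image'].copy()
u,v=proj(c,(.4835,-.1985,.085));print(u,v)
cv2.drawMarker(i,(int(u),int(v)),(255,0,0),0,12);cv2.imwrite('pics/w3m.png',i[:,:,::-1])
E
```

```text
[ 0.4831 -0.1987  0.3389]
320.23990741040154 208.66760958386854
```

View pics/w3m.png

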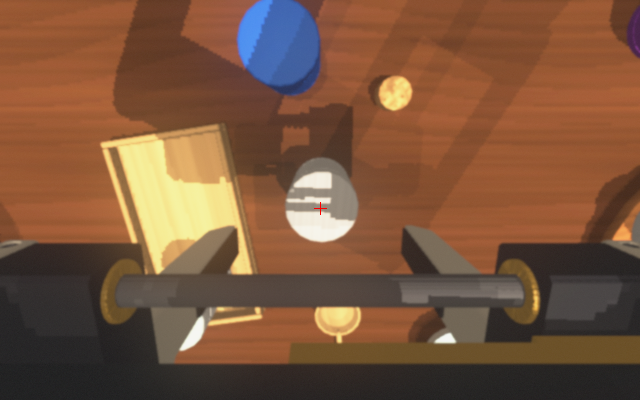

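The wrist view shows the predicted mark (320,209) on the centre of tin 3's lid. The tray is on the left and the stopper at (395,92). Grasping.

arm_command(
  increments=[
    [0,0,0.15,0,0,0],
    [0,0,0.3,0,0,0],
    [0,0,0.45,0,0,0],
    [0,0,0.555,0,0,0],
    [0,0,0.555,0,0,0],
  ],
)

```text
t: 19.4
tool_pos: [0.4824, -0.1988, 0.2265]
orientation: [-0.001, -3.138, -0.003]
force: [-0.5, -0.4, 0.7]
opening: 0.0927
gripper_force: 0.0
```

arm_command(
  increments=[
    [0,0,0,0,0,0],
    [0,0,0,0,0,0],
    [0,0,0,0,0,0],
    [0,0,0,0,0,0],
    [0,0,0,0,0,0],
  ],
  fingers=1,
)

```text
t: 20.02
tool_pos: [0.4832, -0.1985, 0.2292]
orientation: [0.0, 3.141, -0.0]
force: [-0.7, 1.3, 2.5]
opening: 0.0572
gripper_force: 30.0
```

arm_command(
  increments=[
    [0,0,0,0,0,0],
    [0,0,-0.1,0,0,0],
    [0,0,-0.2,0,0,0],
    [0,0,-0.2,0,0,0],
    [0,0,-0.2,0,0,0],
  ],
)

```text
t: 20.65
tool_pos: [0.4827, -0.1984, 0.2677]
orientation: [-0.0, -3.14, -0.001]
force: [-0.4, -0.7, -2.0]
opening: 0.0577
gripper_force: 30.0
```

arm_command(
  increments=[
    [0,0,-0.1,0,0,0],
    [0,0,-0.2,0,0,0],
    [0,0,-0.2,0,0,0],
    [0,0,-0.2,0,0,0],
    [0,0,-0.2,0,0,0],
  ],
)

```text
t: 21.28
tool_pos: [0.4826, -0.1983, 0.3072]
orientation: [-0.0, -3.139, -0.002]
force: [-0.2, -0.3, -2.1]
opening: 0.0573
gripper_force: 30.0
```

About 200 g, so tin 3 is nearly empty and goes to the other tray slot.

arm_command(
  increments=[
    [0,-0.2,0,0,0,0],
    [-0.01,-0.45,0,0,0,0],
    [-0.01,-0.71,0,0,0,0],
    [-0.01,-0.71,0,0,0,0],
    [-0.01,-0.71,0,0,0,0],
  ],
)

```text
t: 21.9
tool_pos: [0.4847, -0.3403, 0.3076]
orientation: [-0.001, -3.14, -0.003]
force: [-0.1, 1.1, -1.3]
opening: 0.0576
gripper_force: 30.0
```

arm_command(
  increments=[
    [0,0,0.08,0,0,0],
    [0,0,0.16,0,0,0],
    [0,0,0.24,0,0,0],
    [0,0,0.28,0,0,0],
    [0,0,0.28,0,0,0],
  ],
)

```text
t: 22.52
tool_pos: [0.4848, -0.3402, 0.2516]
orientation: [0.0, -3.14, -0.002]
force: [-0.2, 0.8, -1.6]
opening: 0.0576
gripper_force: 30.0
```

```bash
python3 chk.py p3 145 200 370 220
```

```text
22.525 [ 0.4848 -0.3402  0.2516] [-0.2  0.8 -1.6] 0.0576
```

View pics/p3.png

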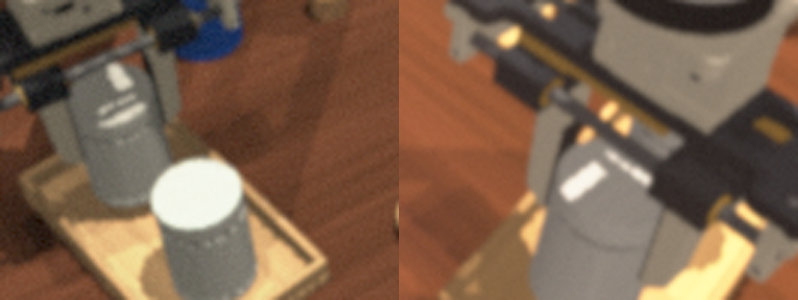

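Tin 3 is over the free half of the tray, clear of the walls and of tin 2. Lowering.

arm_command(
  increments=[
    [0,0,0.03,0,0,0],
    [0,0,0.05,0,0,0],
    [0,0,0.065,0,0,0],
    [0,0,0.075,0,0,0],
    [0,0,0.075,0,0,0],
  ],
)

```text
t: 23.25
tool_pos: [0.485, -0.3405, 0.2376]
orientation: [-0.0, -3.141, -0.0]
force: [0.5, 0.5, -0.9]
opening: 0.0571
gripper_force: 30.0
```

arm_command(
  increments=[
    [0,0,0.003,0,0,0],
    [0,0,0.006,0,0,0],
    [0,0,0.008,0,0,0],
    [0,0,0.008,0,0,0],
    [0,0,0.008,0,0,0],
  ],
)

```text
t: 23.88
tool_pos: [0.485, -0.3405, 0.2362]
orientation: [0.0, 3.142, -0.0]
force: [-0.0, 0.2, -1.3]
opening: 0.0576
gripper_force: 30.0
```

arm_command(
  increments=[
    [0,0,0.004,0,0,0],
    [0,0,0.008,0,0,0],
    [0,0,0.01,0,0,0],
    [0,0,0.01,0,0,0],
    [0,0,0.01,0,0,0],
  ],
)

```text
t: 24.5
tool_pos: [0.4852, -0.3406, 0.2353]
orientation: [0.0, 3.141, -0.0]
force: [-2.7, 2.2, 8.7]
opening: 0.0571
gripper_force: 30.0
```

Contact. Releasing and backing up.

arm_command(
  increments=[
    [0,0,0,0,0,0],
    [0,0,0,0,0,0],
    [0,0,0,0,0,0],
    [0,0,0,0,0,0],
    [0,0,0,0,0,0],
  ],
  fingers=-1,
)

```text
t: 25.12
tool_pos: [0.485, -0.3405, 0.2341]
orientation: [-0.0, -3.142, -0.0]
force: [-0.0, 0.6, 0.6]
opening: 0.0929
gripper_force: 0.0
```

arm_command(
  increments=[
    [0,0,-0.15,0,0,0],
    [0,0,-0.3,0,0,0],
    [0,0,-0.5,0,0,0],
    [0,0,-0.7,0,0,0],
    [0,0,-0.7,0,0,0],
  ],
)

```text
t: 25.75
tool_pos: [0.4859, -0.3413, 0.3789]
orientation: [0.0, 3.136, -0.008]
force: [-0.6, -0.3, -0.3]
opening: 0.0924
gripper_force: 0.0
```

arm_command(
  increments=[
    [0.1,0.3,-0.3,0,0,0],
    [0.2,0.6,-0.3,0,0,0],
    [0.2,0.9,-0.3,0,0,0],
    [0.2,0.9,-0.3,0,0,0],
    [0.2,0.9,-0.3,0,0,0],
  ],
)

```text
t: 26.38
tool_pos: [0.4451, -0.1599, 0.4336]
orientation: [0.003, -3.141, 0.0]
force: [0.8, -0.1, 0.6]
opening: 0.0929
gripper_force: 0.0
```

```bash
python3 - <<'E'
from h import *
s=read_state();print(s['t'],s['tool_pos'],s['force'].round(1))
shot('scene','end')
E
```

```text
26.375 [ 0.44506389 -0.15985146  0.43360425] [ 0.8 -0.1  0.6]
```

View pics/end.png

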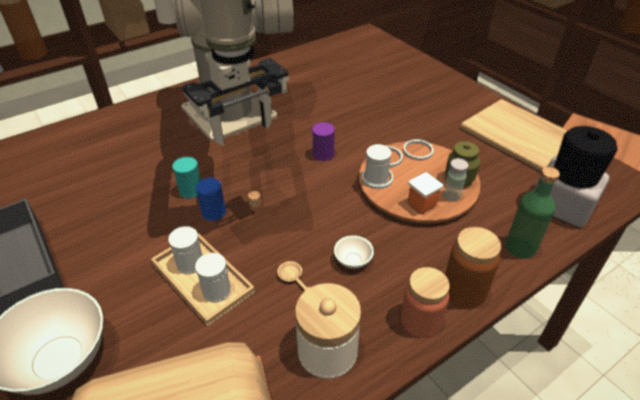

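The final view shows one tin upright in the well at (377,165) and two upright in the tray at (184,250) and (212,277). Everything else is where it was.

```bash
python3 -c "
from plant import *
print(close_job())"
```

```text
the job is handed in; nothing more can be done
None
```

I handed the job in at about 26 s: the one full tin (about 480 g) is upright in a turntable well, the two nearly empty tins (about 200 g each) are upright in the refill tray, and the other things look undisturbed in the last picture.

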